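# Seat the screen carrier and press start

### The arm

A 6-joint arm with a two-finger parallel gripper is mounted at the origin on the work surface. World frame = base frame: x ahead of the robot, y to its left, z up, the work surface at z = 0. Lengths are in m, angles in degrees, forces in N, time in s.
With the tool pointing down it reaches from about 0.3 to 0.75 m from the base axis. Payload 8.5 kg.
Tool frame: the origin (TCP) lies at the very end of the fingers, on their centre line; the grasp point (between the pads) lies 19 mm behind it; z points along the fingers, y is the line along which they close (so a half turn about z gives the same grasp; the last joint's range is limited). The gripper opens to 85 mm and grips with 20 to 120 N. Pads are 22 mm wide; open, the fingers measure 114 mm over their backs; the gripper's body (76 mm by 85 mm) begins 54 mm behind the grasp point. The pads swing forward as they close: fully open they stand 13 mm farther back than shut.
Start: joints at [-12.336, 21.807, 74.336, -0, 83.858, -12.336], TCP at [0.55, 0, 0.231] pointing down, gripper open.
Joint ranges: [-178.18, 178.18], [-50.72, 133.34], [12.68, 142.11], [-81.47, 261.47], [9.98, 163.14], [-165.26, 165.26]. Speed limits (degrees/s): [136.94, 136.94, 180, 180, 180, 180].

### API

Orientations are given as a 3x3 rotation matrix whose columns are the frame's x, y, z axes.
In Python, from rig import observe, cams, ticket gives the robot as it stands.
- The arm moves only by the tool move_arm, never from a script. Its arguments are lists of equal length, an entry for each row: "jaw": the finger opening in cm, from 0 to 8.54; "dp": the shift along the tool's x, y, z in cm, a list of three; "turn": the turn, a rotation vector about the tool's x, y, z in rad, a list of three. In form: {"jaw": [jaw, ...], "dp": [[tx, ty, tz], ...], "turn": [[wx, wy, wz], ...]}. A call has 1 to 12 rows; each row shifts and turns the commanded pose from where the row before left it, along the tool's axes as they then stand; what a row does not reach is not made up. A row lasts 1/12 s, in which the tool goes at most 41.7 mm and 7.16 degrees, less where a joint would pass 70% of its speed; a pose out of reach is approached as far as the arm can. A call is refused whole if a number of a shift passes 4.17 or a number of a turn 0.125, either way. A call with a gripper value outside its range is refused whole. The fingers move at their own pace and stop on an object; "force" is the grip in N (left out, the last holds). Time passes only in rows, so rows that do not move let the fingers close. It gives the time, the measured TCP pose, the force, the opening and the grip force at its end, in the units of the state.
- observe(): the state, without advancing time (a new reading comes with each control period).
- cams.get_image(name): name is "scene" or "side" or "wrist"; returns (picture, depth): 480x640x3 uint8, red, green, blue; 480x640 float32, m along the optical axis (not along the pixel's ray), 0 where there is no reading.
- cams.calibration(name): a dict with "vertical_fov" (degrees; the focal length in pixels is half the picture's height over the tangent of half this angle, whatever the lens; pixels are square), "cx", "cy" (the principal point, pixels), "view" (4x4, takes a point from world to camera coordinates); the wrist camera has in their place "tool_from_camera" (4x4, takes a point from camera to tool coordinates, whose origin is the TCP and whose axes are the flange's). Camera axes: x right, y up, looking along -z (the intrinsics and any distortion apply to the point x, -y, -z); pixel columns grow to the right and rows downward; lengths in m; the calibration is good to about 2 mm. A picture is of the moment at which its call begins: read the wrist's pose just before it. calibration takes no time and is no camera call.
- ticket.close_job(): hands the job in; it is judged then, once.
Trained networks look in the newest picture that a camera, given by its name, has taken for a name from the list of things; names that differ only in an ending like _2 or _b are one class to them, and where a whole thing is asked for, a point or a joint stands for the part that bears it (a point fixed in the world has none). Each returns a list of dicts, best first, with "p" (0 to 1); they miss things now and then, are a little off and sometimes report something else, mostly with a low value. They report only what shows in the picture. A call takes as long as a camera call. They do not tell look-alikes from the thing itself.
- cams.spot_in(camera, query): "box" ([centre column, centre row, width, height] as shares, 0 to 1, of the picture: columns of its width, rows of its height, round what is visible of it).
- cams.outline_of(camera, query): "mask" (480x640 bool, what is visible of it) and "box" ([centre column, centre row, width, height] as shares, 0 to 1, of the picture: columns of its width, rows of its height, round what is visible of it).
- cams.mark_of(camera, query): "location" ([column, row] as shares, 0 to 1, of the picture: columns of its width, rows of its height: a listed point, or the origin of a listed thing).
The state is a dict: "time_s": time; "q": joint angles; "qvel": joint speeds; "joint_efforts": joint torques, N m; "position": TCP position; "tool_rot": TCP orientation; "ft_force": force on the tool from outside, world axes, zero at the start; "wrist_torque": the same for the moment, N m; "grip_width": finger opening in m; "gripper_force": force on a finger pad.
Only numpy, scipy, OpenCV 4.12 (cv2) and the standard library are available. Lean on these libraries where they do the work, as an engineer would, in place of code of your own. Each camera call takes 0.05 s, during which the arm holds its last target. There are 200 camera calls.

### The job

With the fingertips only, push the carrier plate along its jig until it is fully home against the end stop, then lightly press the round flat start button on the control box well down and let it come back up. Do not lift the plate or press start before the plate is home, do not touch the square button or the mushroom button, and leave the stack of screens, the bottle and the jar where they are.

Things in the scene. Friction and masses are not known exactly. Their poses are not given: they have to be found in the camera images.
- jig: Fixed dark steel bed 260 (x) by 120 (y) by 20 mm thick, left or right of the robot, with two aluminium side rails (inner faces at y = +-37 mm, tops at 34 mm height). The channel between is open at the near (-x) end; an aluminium end stop closes the far end (inner face at x = +115 mm, top at 40 mm). Origin: centre of its underside, on the table; x runs along the channel to the stop.
- plate: Loose aluminium plate with dark glass in its top, 110 (x, along the channel) by 70 by 12 mm, about 0.3 kg, lying on the jig's bed (20 mm high) between the rails, 2 mm play each side. Origin: centre of its underside. Home, its far edge touches the stop: origin at x = +60 mm in the jig's frame; it starts 35 to 75 mm short. It slides with a few N of friction and stays where left.
- console: Fixed grey control box 100 mm deep (x) by 250 mm wide (y) by 50 mm high with a row of three black buttons along y on its top, 77 mm apart, in an order that varies. Origin: centre of its underside, on the table. It stands on the other side from the jig, yawed up to 0.3 rad.
- start_base: Steel bezel, a disc of 50 mm diameter and 6 mm high, under the round flat start button. Origin: centre of its underside, on the box's top (50 mm above the table), on the button's axis.
- start_top (a point): Centre of the top face of the start button: a plain round flat-topped cap of 28 mm diameter, its top 20 mm above the control box (70 mm above the table) when up.
- start (a joint): Travel of the start button downwards: 0 up, 0.008 m fully down. A spring brings it back; it takes about 0.8 N to start and 4.8 N to hold fully down. It counts as pressed beyond 0.004 m held for 0.1 s; more than 30 N on it is too hard.
- square_base: The square button with its 50 mm bezel: black square flat-topped cap of 28 by 28 mm, its top 20 mm above the control box. Not to be touched. Origin: centre of the bezel's underside, on the box's top.
- mushroom_base: The mushroom button with its 50 mm bezel: black domed head of 44 mm diameter, its top 32 mm above the control box. Not to be touched. Origin: centre of the bezel's underside, on the box's top.
- stack: Loose stack of dark screen glasses, 72 (x) by 142 (y) by 59 mm high, 0.8 kg, standing beyond the control box. To be left alone. Origin: centre of its underside.
- bottle: Loose white round bottle, 44 mm diameter, 110 mm high, standing beyond the control box. To be left alone. Origin: centre of its underside.
- jar: Loose small white round jar with a black lid, 40 mm diameter, 45 mm high, standing just beside the jig on its left (+y). To be left alone. Origin: centre of its underside.
Things that resemble listed ones, but are neither listed nor needed, are in the scene too. There is more than one size of the plate; the job needs the middle-sized.

How it is judged:
By the outcome, as a careful person would: the job done as asked, in the order asked, and still so for the second after the job is handed in, with the robot touching nothing.
It also fails if it takes over 45 s, if anything falls off the work surface, if the arm or the gripper's body presses on something with over 40 N, if the wrist force passes 120 N, or if a joint passes its speed limit or range.

## Working session

There is one attempt and no reset: what is moved stays moved. The work goes in short steps, Python scripts to look and compute and a tool call to move; the robot and the scene stay as the last step left them, time stands still between calls to the robot, and variables do not carry over. Pictures are saved under pics/ and viewed, at most 10 in all, crops included, and the job is handed in when it is done.

Besides the shell and the picture viewer there is one more tool, called after "Emit:" in YAML: its name, and indented under it one key for each argument. move_arm: Moves the arm, as the interface text tells. Its arguments: {"type":"object","properties":{"jaw":{"type":"array","items":{"type":"number"}},"dp":{"type":"array","items":{"type":"array","items":{"type":"number"}}},"turn":{"type":"array","items":{"type":"array","items":{"type":"number"}}},"force":{"type":"number"}},"required":["jaw","dp","turn"]}

```bash
mkdir -p pics
cat > h.py <<'E'
import numpy as np, cv2
from rig import observe, cams, ticket
def K(n):
    c=cams.calibration(n); f=240/np.tan(np.radians(c["vertical_fov"]/2)); return c,f
def world(n,u,v,d,st=None):
    c,f=K(n); u,v,d=map(np.asarray,(u,v,d))
    p=np.stack([(u-c["cx"])/f*d,-(v-c["cy"])/f*d,-d,np.ones_like(d*1.0)],-1)
    if n=="wrist":
        T=np.eye(4);T[:3,:3]=st["tool_rot"];T[:3,3]=st["position"];M=T@c["tool_from_camera"]
    else: M=np.linalg.inv(c["view"])
    return (p@M.T)[...,:3]
def cloud(n,d,st=None):
    v,u=np.mgrid[:480,:640]; return world(n,u,v,d,st)
E
python3 - <<'E'
from h import *
print({k:(v if not hasattr(v,'shape') else np.round(v,3)) for k,v in cams.calibration("scene").items()})
print(cams.calibration("wrist"))
for n in ("scene","side"):
    im,d=cams.get_image(n); cv2.imwrite(f"pics/{n}0.png",im[:,:,::-1]); np.save(f"{n}0.npy",d)
    P=cloud(n,d)
    for q in ("jig","plate","console","start_base","start_top","square_base","mushroom_base","jar","bottle","stack"):
        for r in cams.mark_of(n,q)[:4]:
            u,v=r["location"][0]*640,r["location"][1]*480
            if 0<=u<640 and 0<=v<480: print(n,q,round(r["p"],2),int(u),int(v),P[int(v),int(u)].round(3))
E
```

```text
{'vertical_fov': 53.072889578393124, 'cx': 316.46919496911994, 'cy': 236.28380936255238, 'view': array([[ 0.67 ,  0.743,  0.01 , -0.322],
       [-0.624,  0.555,  0.55 ,  0.289],
       [ 0.403, -0.374,  0.835, -1.215],
       [ 0.   ,  0.   ,  0.   ,  1.   ]])}
{'vertical_fov': 69.39748172477488, 'cx': 321.2158000148981, 'cy': 241.01114465321, 'tool_from_camera': array([[-2.47188499e-04,  9.45455202e-01,  3.25752053e-01,
         8.39242701e-02],
       [ 9.99999830e-01,  6.13897226e-05,  5.80647834e-04,
         8.55092909e-04],
       [ 5.28978687e-04,  3.25752141e-01, -9.45455056e-01,
        -1.42009188e-01],
       [ 0.00000000e+00,  0.00000000e+00,  0.00000000e+00,
         1.00000000e+00]])}
scene plate 0.92 259 316 [ 0.548 -0.204  0.035]
scene plate 0.67 198 404 [ 0.596 -0.378  0.008]
scene plate 0.65 162 246 [ 0.285 -0.252  0.016]
scene console 0.74 397 213 [0.564 0.15  0.052]
scene start_base 0.91 375 217 [0.549 0.098 0.069]
scene start_top 0.56 377 211 [0.541 0.111 0.07 ]
scene square_base 0.64 401 197 [0.549 0.174 0.07 ]
scene mushroom_base 0.82 428 182 [0.56  0.247 0.071]
scene jar 0.84 315 326 [ 0.627 -0.135  0.018]
scene bottle 0.92 408 268 [0.662 0.081 0.029]
scene stack 0.79 460 238 [0.693 0.193 0.06 ]
side jig 0.83 392 309 [ 0.527 -0.225  0.034]
side plate 0.85 467 365 [ 0.584 -0.381  0.009]
side plate 0.83 269 378 [ 0.265 -0.265  0.017]
side plate 0.58 390 303 [ 0.531 -0.21   0.035]
side console 0.61 313 212 [0.52  0.112 0.057]
side start_base 0.67 322 210 [0.539 0.103 0.061]
side start_top 0.47 320 203 [0.54  0.116 0.073]
side square_base 0.83 312 191 [0.548 0.176 0.07 ]
side mushroom_base 0.63 297 182 [0.541 0.25  0.058]
side mushroom_base 0.34 367 218 [0.647 0.087 0.018]
side jar 0.97 404 277 [ 0.611 -0.134  0.014]
side bottle 0.62 367 219 [0.649 0.089 0.014]
side stack 0.95 350 192 [0.647 0.173 0.043]
side stack 0.32 311 211 [0.52  0.123 0.053]
```

View pics/scene0.png

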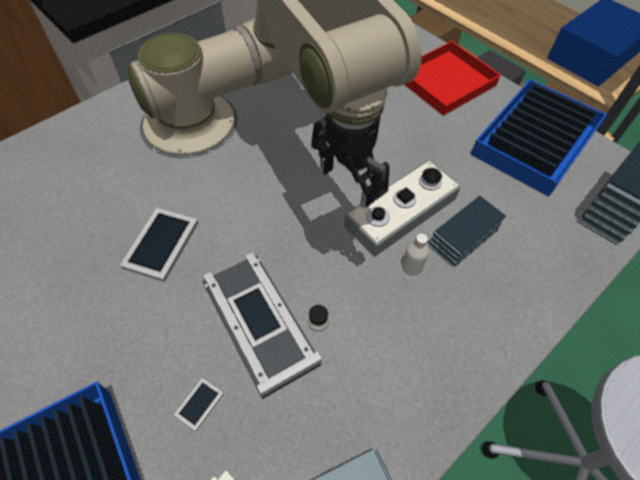

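Run:
```python
import cv2
i=cv2.imread("pics/scene0.png"); a=cv2.resize(i[150:390,190:510],(800,600),interpolation=cv2.INTER_CUBIC); cv2.imwrite("pics/crop0.png",a)
```

```text
(no output)
```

View pics/crop0.png

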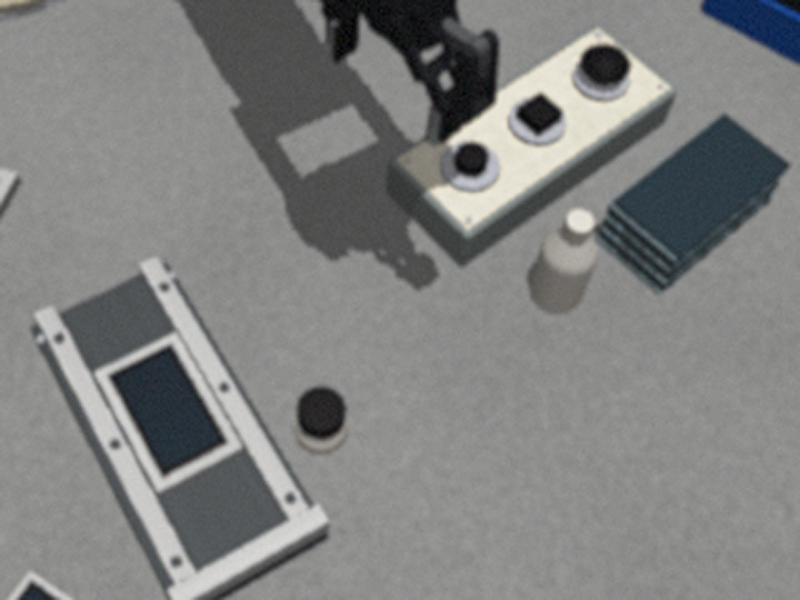

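The scene shows three plate-like things: the large one at (162,246) on the table, the middle one at (259,316) in the jig channel between the rails, and the small one at (198,404) on the table. The one in the jig is the one meant. On the box, (377,213) is the round flat start button, (404,197) the square one and (431,178) the mushroom.

Run:
```python
from h import *
for n in ("scene","side"):
    d=np.load(f"{n}0.npy"); P=cloud(n,d); ok=d>0
    im=cv2.imread(f"pics/{n}0.png").astype(int)
    X,Y,Z=P[...,0],P[...,1],P[...,2]
    near=ok&(np.hypot(X-.55,Y+.21)<.18)
    for nm,m in (("jig",near&(Z>.013)&(Z<.06)&~((np.hypot(X-.62,Y+.135)<.035))),("console",ok&(Z>.043)&(Z<.058)&(np.hypot(X-.55,Y-.17)<.16)&(im.min(2)>110))):
        m=cv2.morphologyEx(m.astype(np.uint8),cv2.MORPH_OPEN,np.ones((3,3)))
        k,l,s,_=cv2.connectedComponentsWithStats(m); m=l==1+np.argmax(s[1:,4])
        print(n,nm,m.sum(),np.median(Z[m]),cv2.minAreaRect((P[m][:,:2]*1000).astype(np.float32)))
    cams.get_image(n)
    r=cams.outline_of(n,"plate")
    for q in r[:3]:
        m=q["mask"]&ok; print(n,"plate",round(q["p"],2),np.median(Z[m]),cv2.minAreaRect((P[m][:,:2]*1000).astype(np.float32)))
    for s in ("start_base","start_top"):
        r=cams.outline_of(n,s)
        if r: m=r[0]["mask"]&ok; print(s,P[m].mean(0),P[m].min(0),P[m].max(0))
    m=ok&(Z>.062)&(Z<.075)&(np.hypot(X-.545,Y-.105)<.03)&(im.max(2)<90);print("cap",m.sum(),P[m].mean(0))
```

```text
scene jig 8358 0.032078135175440836 ((546.5328979492188, -205.75732421875), (120.32080841064453, 262.2916564941406), 78.39379119873047)
scene console 2992 0.05134396239921074 ((549.2428588867188, 189.72415161132812), (248.911865234375, 98.70195770263672), 86.38067626953125)
scene plate 0.88 0.008833933184438203 ((594.296142578125, -376.1998291015625), (51.381919860839844, 77.14175415039062), 15.639208793640137)
scene plate 0.66 0.032894750076843504 ((540.6044921875, -203.17637634277344), (71.47761535644531, 110.95648193359375), 78.10311889648438)
scene plate 0.27 0.0750769802429519 ((547.5296630859375, 268.9510803222656), (48.56064224243164, 65.75178527832031), 55.327964782714844)
start_base [0.54800315 0.10736434 0.06130497] [0.52027173 0.08636641 0.05177304] [0.5697119  0.13510491 0.07555059]
start_top [0.54558262 0.11037367 0.06698636] [0.52355092 0.0976343  0.04953715] [0.55813599 0.13757372 0.07555059]
cap 127 [0.54639087 0.10877756 0.06952629]
side jig 6761 0.03197652945584162 ((547.1911010742188, -206.29904174804688), (125.49957275390625, 262.3179016113281), 79.22506713867188)
side console 1558 0.05219427648158759 ((549.9930419921875, 190.50311279296875), (254.6606903076172, 101.91917419433594), 85.826171875)
side plate 0.84 0.017791610031830385 ((271.9339294433594, -249.8648681640625), (100.69103240966797, 155.4734649658203), 29.625263214111328)
side plate 0.63 0.009253498649909209 ((600.1311645507812, -372.201171875), (61.43448257446289, 81.30882263183594), 15.882791519165039)
side plate 0.58 0.03361473982567792 ((543.416015625, -203.999755859375), (79.79187774658203, 117.58660888671875), 77.89693450927734)
start_base [0.54160403 0.10610904 0.06180643] [0.52044325 0.08600554 0.05094902] [0.57086099 0.14355537 0.07469624]
start_top [0.54341152 0.10774727 0.06842798] [0.53179275 0.09643898 0.05716339] [0.55912799 0.12621157 0.07469624]
cap 81 [0.54155495 0.10795528 0.06969744]
```

```bash
cat >> h.py <<'E'
def todo(target,yaw=None):
    s=observe(); R=np.array(s["tool_rot"]); p=np.array(s["position"])
    x=R[:,0]; print("t",round(s["time_s"],2),"p",p.round(4),"toolx yaw",np.degrees(np.arctan2(x[1],x[0])).round(2),"z",R[:,2].round(3),"F",np.round(s["ft_force"],1),"shift tool cm",(R.T@(np.array(target)-p)*100).round(2))
E
python3 - <<'E'
from h import *
todo([.453,-.187,.231])
E
```

```text
t 1.5 p [0.55   0.     0.2313] toolx yaw 90.0 z [-0.  0. -1.] F [-0.3 -0.6  0. ] shift tool cm [-18.7   -9.7    0.03]
```

Emit:
move_arm:
  jaw: [0,0,0,0,0,0,0,0,0,0,0]
  dp:
    - [-3.1,-1.7,0]
    - [-3.1,-1.7,0]
    - [-3.1,-1.7,0]
    - [-3.1,-1.7,0]
    - [-3.1,-1.7,0]
    - [-3.1,-1.7,0]
    - [0,0,0]
    - [0,0,0]
    - [0,0,3]
    - [0,0,3]
    - [0,0,0]
  turn:
    - [0,0,0]
    - [0,0,0]
    - [0,0,0]
    - [0,0,0]
    - [0,0,0]
    - [0,0,0]
    - [0,0,0.1]
    - [0,0,0.1]
    - [0,0,0]
    - [0,0,0]
    - [0,0,0]

```text
time_s: 2.42
position: [0.446, -0.1847, 0.1672]
tool_rot: [[0.199, 0.98, -0.007], [0.98, -0.199, 0.005], [0.004, -0.008, -1.0]]
ft_force: [-0.8, 0.7, -1.7]
grip_width: -0.0001
gripper_force: 0.0
```

Run:
```python
from h import *
s=observe(); im,d=cams.get_image("wrist"); cv2.imwrite("pics/w1.png",im[:,:,::-1])
P=cloud("wrist",d,s); a=np.radians(-11.5); ex=np.array([np.cos(a),np.sin(a)]);ey=np.array([-ex[1],ex[0]])
c=np.array([.5467,-.206])
X=(P[...,:2]-c)@ex; Y=(P[...,:2]-c)@ey; Z=P[...,2]; ok=d>0
for lo in range(-120,125,10):
    m=ok&(X>lo/1000)&(X<lo/1000+.01)&(abs(Y)<.03); 
    h=ok&(X>lo/1000)&(X<lo/1000+.01)&(Z>.028)&(Z<.05)&(abs(Y)<.065)&(abs(Y)>.03)
    if m.sum()>20: print(lo,m.sum(),np.median(Z[m]).round(4), (Y[h].min().round(4),Y[h].max().round(4)) if h.any() else 0)
todo(list(c-.1*ex+0*ey)+[.08])
```

```text
-120 5997 0.2415 (np.float64(-0.0519), np.float64(0.0539))
-110 6918 0.2257 (np.float64(-0.0516), np.float64(0.0539))
-100 7299 0.2354 (np.float64(-0.0522), np.float64(0.0537))
-90 4720 0.2404 (np.float64(-0.052), np.float64(0.0538))
-80 4445 0.2234 (np.float64(-0.0518), np.float64(0.0538))
-70 6789 0.2367 (np.float64(-0.0518), np.float64(0.0538))
-60 4387 0.2446 (np.float64(-0.052), np.float64(0.0537))
-50 2535 0.248 (np.float64(-0.0519), np.float64(0.0537))
-40 835 0.0321 (np.float64(-0.0518), np.float64(0.0537))
-30 825 0.032 (np.float64(-0.0517), np.float64(0.0537))
-20 814 0.032 (np.float64(-0.053), np.float64(0.0536))
-10 825 0.032 (np.float64(-0.0529), np.float64(0.0535))
0 820 0.032 (np.float64(-0.0527), np.float64(0.0536))
10 829 0.0321 (np.float64(-0.0526), np.float64(0.0536))
20 823 0.032 (np.float64(-0.0523), np.float64(0.0536))
30 807 0.0319 (np.float64(-0.0528), np.float64(0.0537))
40 614 0.0315 (np.float64(-0.0525), np.float64(0.0535))
50 469 0.0195 (np.float64(-0.0522), np.float64(0.0534))
60 759 0.0195 (np.float64(-0.0525), np.float64(0.0534))
70 769 0.0195 (np.float64(-0.0522), np.float64(0.0534))
80 774 0.0195 (np.float64(-0.0522), np.float64(0.0534))
90 762 0.0195 (np.float64(-0.0521), np.float64(0.0535))
100 776 0.0194 (np.float64(-0.0521), np.float64(0.0535))
110 2092 0.0303 (np.float64(-0.0598), np.float64(0.0604))
120 813 0.0394 (np.float64(-0.0593), np.float64(0.0603))
t 2.47 p [ 0.447  -0.1854  0.1699] toolx yaw 78.54 z [-0.004  0.003 -1.   ] F [0.4 0.2 0.7] shift tool cm [-0.05  0.22  8.99]
```

View pics/w1.png

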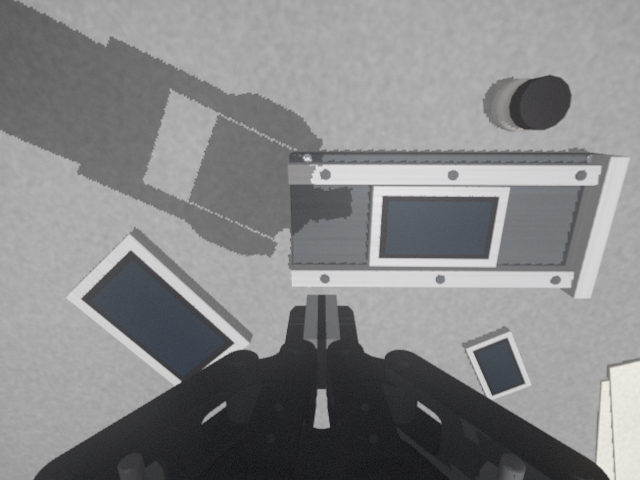

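The middle plate lies in the channel with its near edge at column 370 and far edge at 505; the stop is at about 585. The closed fingers are over the open near end, aligned with the channel.

Emit:
move_arm:
  jaw: [0,0,0,0,0,0,0,0]
  dp:
    - [0,0,2.8]
    - [0,0,2.8]
    - [0,0,2.8]
    - [0,0,2.8]
    - [0,0,2.0]
    - [0,0,1.2]
    - [0,0,0]
    - [0,0,0]
  turn:
    - [0,0,0]
    - [0,0,0]
    - [0,0,0]
    - [0,0,0]
    - [0,0,0]
    - [0,0,0]
    - [0,0,0]
    - [0,0,0]

```text
time_s: 3.13
position: [0.4489, -0.1866, 0.0285]
tool_rot: [[0.198, 0.98, 0.001], [0.98, -0.198, -0.001], [-0.001, 0.001, -1.0]]
ft_force: [0.7, 0.1, 0.8]
grip_width: 0.0002
gripper_force: 0.0
```

Run:
```python
from h import *
a=np.radians(-11.5); ex=np.array([np.cos(a),np.sin(a)]);ey=np.array([-ex[1],ex[0]])
c=np.array([.5467,-.206])
todo(list(c-.076*ex)+[.026])
s=observe(); im,d=cams.get_image("wrist"); P=cloud("wrist",d,s)
X=(P[...,:2]-c)@ex; Y=(P[...,:2]-c)@ey; Z=P[...,2]
m=(d>0)&(Z>.028)&(Z<.037)&(Y>.012)&(Y<.03)&(X>-.1)&(X<.08)
print(m.sum(),np.percentile(X[m],[1,99]))
m=(d>0)&(Z>.036)&(Z<.044)&(abs(Y)<.05)&(X>.09)&(X<.15)
print(m.sum(),np.percentile(X[m],[1,99]) if m.any() else 0)
```

```text
t 3.13 p [ 0.4489 -0.1866  0.0285] toolx yaw 78.55 z [ 0.001 -0.001 -1.   ] F [0.7 0.1 0.8] shift tool cm [0.04 2.37 0.25]
8958 [-0.06168779  0.03965371]
0 0
```

Emit:
move_arm:
  jaw: [0,0,0,0,0,0,0,0,0,0,0,0]
  dp:
    - [0,0.5,0.3]
    - [0,0.6,0]
    - [0,0.6,0]
    - [0,0.6,0]
    - [0,0.6,0]
    - [0,0.6,0]
    - [0,0.6,0]
    - [0,0.6,0]
    - [0,0.6,0]
    - [0,0.6,0]
    - [0,0.6,0]
    - [0,0.0,0]
  turn:
    - [0,0,0]
    - [0,0,0]
    - [0,0,0]
    - [0,0,0]
    - [0,0,0]
    - [0,0,0]
    - [0,0,0]
    - [0,0,0]
    - [0,0,0]
    - [0,0,0]
    - [0,0,0]
    - [0,0,0]

```text
time_s: 4.18
position: [0.5126, -0.1991, 0.0245]
tool_rot: [[0.198, 0.98, 0.0], [0.98, -0.198, -0.0], [-0.0, 0.0, -1.0]]
ft_force: [-0.5, 1.4, 2.1]
grip_width: -0.0
gripper_force: 0.6
```

```bash
cat >> h.py <<'E'
def jigview(name=None):
    a=np.radians(-11.5); ex=np.array([np.cos(a),np.sin(a)]);ey=np.array([-ex[1],ex[0]])
    c=np.array([.5467,-.206]); todo(list(c)+[.026])
    s=observe(); im,d=cams.get_image("wrist"); P=cloud("wrist",d,s)
    if name: cv2.imwrite(name,im[:,:,::-1])
    X=(P[...,:2]-c)@ex; Y=(P[...,:2]-c)@ey; Z=P[...,2]
    m=(d>0)&(Z>.028)&(Z<.037)&(Y>.012)&(Y<.03)&(X>-.1)&(X<.13)
    print(m.sum(),np.percentile(X[m],[1,99]))
    m=(d>0)&(Z>.0365)&(Z<.044)&(Y>-.01)&(Y<.05)&(X>.09)&(X<.15)
    print(m.sum(),np.percentile(X[m],[1,99]) if m.any() else 0)
E
python3 -c "
from h import *
jigview()"
```

```text
t 4.18 p [ 0.5126 -0.1991  0.0245] toolx yaw 78.56 z [ 0. -0. -1.] F [-0.5  1.4  2.1] shift tool cm [ 0.    3.48 -0.15]
9954 [-0.02139139  0.08600747]
0 0
```

Emit:
move_arm:
  jaw: [0,0,0,0,0,0,0,0]
  dp:
    - [0,0.5,0]
    - [0,0.5,0]
    - [0,0.5,0]
    - [0,0.5,0]
    - [0,0.2,0]
    - [0,0.2,0]
    - [0,0,0]
    - [0,0,0]
  turn:
    - [0,0,0]
    - [0,0,0]
    - [0,0,0]
    - [0,0,0]
    - [0,0,0]
    - [0,0,0]
    - [0,0,0]
    - [0,0,0]

```text
time_s: 4.9
position: [0.5355, -0.2038, 0.0243]
tool_rot: [[0.199, 0.98, 0.001], [0.98, -0.199, -0.0], [-0.0, 0.001, -1.0]]
ft_force: [-0.3, 0.1, 0.7]
grip_width: -0.0002
gripper_force: 0.0
```

Emit:
move_arm:
  jaw: [0,0,0,0]
  dp:
    - [0,0.1,0]
    - [0,0.1,0]
    - [0,0.1,0]
    - [0,0,0]
  turn:
    - [0,0,0]
    - [0,0,0]
    - [0,0,0]
    - [0,0,0]

```text
time_s: 5.23
position: [0.5382, -0.2043, 0.0243]
tool_rot: [[0.199, 0.98, -0.0], [0.98, -0.199, -0.0], [-0.0, -0.0, -1.0]]
ft_force: [-0.3, -0.2, -0.4]
grip_width: -0.0001
gripper_force: 0.5
```

Emit:
move_arm:
  jaw: [0,0,0]
  dp:
    - [0,0.1,0]
    - [0,0.1,0]
    - [0,0,0]
  turn:
    - [0,0,0]
    - [0,0,0]
    - [0,0,0]

```text
time_s: 5.48
position: [0.5392, -0.2043, 0.0242]
tool_rot: [[0.198, 0.98, -0.003], [0.98, -0.198, 0.001], [0.0, -0.003, -1.0]]
ft_force: [-7.2, 0.5, 3.4]
grip_width: -0.0
gripper_force: 3.4
```

```bash
python3 -c "
from h import *
jigview()"
```

```text
t 5.48 p [ 0.5392 -0.2043  0.0242] toolx yaw 78.55 z [-0.003  0.001 -1.   ] F [-7.2  0.5  3.4] shift tool cm [-0.01  0.77 -0.19]
10553 [0.00559788 0.11543213]
3014 [0.11400878 0.12839657]
```

Steady 7 N and the measured edges show the plate at the stop. I'll press a little more to seat it, then back off and rise.

Emit:
move_arm:
  jaw: [0,0,0]
  dp:
    - [0,0.1,0]
    - [0,0.1,0]
    - [0,0,0]
  turn:
    - [0,0,0]
    - [0,0,0]
    - [0,0,0]

```text
time_s: 5.78
position: [0.5395, -0.2043, 0.0241]
tool_rot: [[0.198, 0.98, -0.007], [0.98, -0.198, 0.002], [0.001, -0.007, -1.0]]
ft_force: [-13.7, 2.6, 6.1]
grip_width: 0.0002
gripper_force: 7.6
```

Emit:
move_arm:
  jaw: [0,0,0,0,0,0,0,0,0]
  dp:
    - [0,-0.5,0]
    - [0,-0.8,0]
    - [0,-0.8,0]
    - [0,0,-2]
    - [0,0,-4]
    - [0,0,-4]
    - [0,0,-4]
    - [0,0,0]
    - [0,0,0]
  turn:
    - [0,0,0]
    - [0,0,0]
    - [0,0,0]
    - [0,0,0]
    - [0,0,0]
    - [0,0,0]
    - [0,0,0]
    - [0,0,0]
    - [0,0,0]

```text
time_s: 6.53
position: [0.5219, -0.2013, 0.1663]
tool_rot: [[0.199, 0.98, 0.004], [0.98, -0.199, -0.003], [-0.002, 0.005, -1.0]]
ft_force: [0.3, 0.4, -0.6]
grip_width: -0.0003
gripper_force: 0.0
```

```bash
python3 -c "
from h import *
jigview('pics/w2.png')
todo([.545,.108,.165])"
```

```text
t 6.53 p [ 0.5219 -0.2013  0.1663] toolx yaw 78.54 z [ 0.004 -0.003 -1.   ] F [ 0.3  0.4 -0.6] shift tool cm [ 0.05  2.45 14.04]
3035 [0.00558851 0.11515837]
1479 [0.11451583 0.12957215]
t 6.58 p [ 0.5212 -0.2008  0.1644] toolx yaw 78.54 z [ 0.001 -0.    -1.   ] F [-1.   0.3 -0.6] shift tool cm [30.74 -3.8  -0.08]
```

View pics/w2.png

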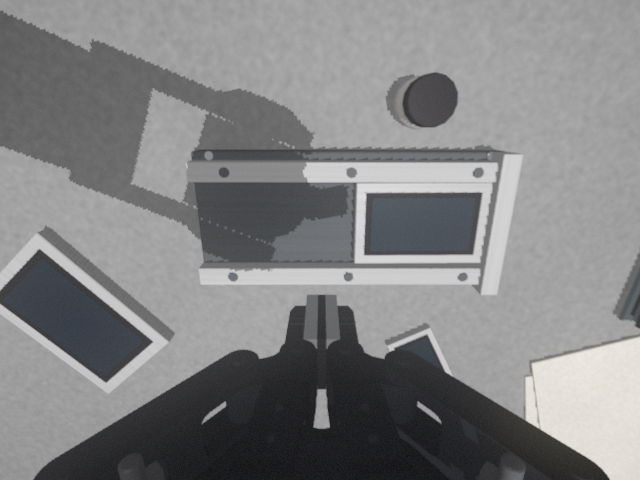

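The plate (columns 355–490) now sits against the stop with no visible gap (edge measured at 115 mm), and the jar is untouched. Next I go towards the start button.

Emit:
move_arm:
  jaw: [0,0,0,0,0,0,0]
  dp:
    - [4,-0.7,0]
    - [4,-0.7,0]
    - [4,-0.7,0]
    - [4,-0.7,0]
    - [4,-0.7,0]
    - [0,0,0]
    - [0,0,0]
  turn:
    - [0,0,0]
    - [0,0,0]
    - [0,0,0]
    - [0,0,0]
    - [0,0,0]
    - [0,0,0]
    - [0,0,0]

```text
time_s: 7.17
position: [0.526, 0.004, 0.1627]
tool_rot: [[0.195, 0.981, -0.003], [0.981, -0.195, 0.001], [0.0, -0.003, -1.0]]
ft_force: [-0.4, -1.5, -0.4]
grip_width: 0.0003
gripper_force: 0.0
```

Run:
```python
from h import *
s=observe(); im,d=cams.get_image("wrist"); cv2.imwrite("pics/w3.png",im[:,:,::-1]); P=cloud("wrist",d,s)
m=(d>0)&(P[...,2]>.064)&(P[...,2]<.076)&(np.hypot(P[...,0]-.545,P[...,1]-.108)<.035)
p=(P[m][:,:2]*1000).astype(np.float32); print(m.sum(),np.median(P[m],0),cv2.minEnclosingCircle(p))
for r in cams.mark_of("wrist","start_top")[:2]:
    u,v=r["location"][0]*640,r["location"][1]*480; print(r["p"],u,v,P[int(v),int(u)])
(c,_)=cv2.minEnclosingCircle(p); todo([np.median(p[:,0])/1000,np.median(p[:,1])/1000,.080])
```

```text
1692 [0.54448833 0.11283942 0.06943938] ((544.4186401367188, 112.83424377441406), 13.935465812683105)
0.93 315.32800000000003 81.024 [0.54375095 0.1103964  0.06953196]
0.64 461.824 69.6 [0.6368463  0.1000787  0.05871067]
t 7.27 p [0.5265 0.0016 0.1631] toolx yaw 78.53 z [-0.002  0.    -1.   ] F [ 0.  -0.3 -0.5] shift tool cm [11.26 -0.43  8.31]
```

View pics/w3.png

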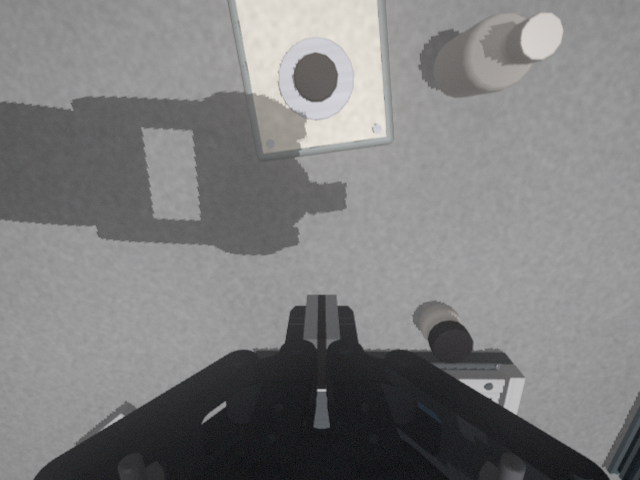

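Start is the round flat cap at (316,77), with a measured radius of 13.9 mm and its top at 69.5 mm; the square and mushroom buttons are out of view above. I'll move over it.

Emit:
move_arm:
  jaw: [0,0,0,0,0,0,0,0,0]
  dp:
    - [3.7,-0.1,0]
    - [3.8,-0.2,0]
    - [3.8,-0.1,0]
    - [0,0,0]
    - [0,0,3]
    - [0,0,3]
    - [0,0,1.8]
    - [0,0,0]
    - [0,0,0]
  turn:
    - [0,0,0]
    - [0,0,0]
    - [0,0,0]
    - [0,0,0]
    - [0,0,0]
    - [0,0,0]
    - [0,0,0]
    - [0,0,0]
    - [0,0,0]

```text
time_s: 8.02
position: [0.5455, 0.1122, 0.0857]
tool_rot: [[0.201, 0.98, -0.002], [0.98, -0.201, -0.0], [-0.001, -0.002, -1.0]]
ft_force: [0.2, 0.1, 0.8]
grip_width: 0.0001
gripper_force: 0.0
```

```bash
python3 -c "
from h import *
todo([.5444,.1128,.0635])"
```

```text
t 8.02 p [0.5455 0.1122 0.0857] toolx yaw 78.43 z [-0.002 -0.    -1.   ] F [0.2 0.1 0.8] shift tool cm [ 0.04 -0.11  2.22]
```

Emit:
move_arm:
  jaw: [0,0,0,0,0,0,0,0,0]
  dp:
    - [0,-0.1,0.7]
    - [0,0,0.6]
    - [0,0,0.3]
    - [0,0,0.2]
    - [0,0,0.2]
    - [0,0,0.2]
    - [0,0,0]
    - [0,0,0]
    - [0,0,0]
  turn:
    - [0,0,0]
    - [0,0,0]
    - [0,0,0]
    - [0,0,0]
    - [0,0,0]
    - [0,0,0]
    - [0,0,0]
    - [0,0,0]
    - [0,0,0]

```text
time_s: 8.77
position: [0.5446, 0.1137, 0.0646]
tool_rot: [[0.199, 0.98, 0.0], [0.98, -0.199, -0.0], [-0.0, 0.001, -1.0]]
ft_force: [-0.8, -1.3, 3.9]
grip_width: -0.0001
gripper_force: 1.7
```

Emit:
move_arm:
  jaw: [0,0,0,0,0]
  dp:
    - [0,0,0.1]
    - [0,0,0.1]
    - [0,0,0]
    - [0,0,0]
    - [0,0,0]
  turn:
    - [0,0,0]
    - [0,0,0]
    - [0,0,0]
    - [0,0,0]
    - [0,0,0]

```text
time_s: 9.18
position: [0.5446, 0.1137, 0.0624]
tool_rot: [[0.199, 0.98, 0.0], [0.98, -0.199, -0.0], [-0.0, 0.0, -1.0]]
ft_force: [-0.8, -3.3, 4.7]
grip_width: -0.0002
gripper_force: 2.2
```

Emit:
move_arm:
  jaw: [0,0,0,0,0,0,0,0]
  dp:
    - [0,0,-0.6]
    - [0,0,-1.0]
    - [0,0,-3]
    - [0,0,-4]
    - [-4,0,-2]
    - [-4,0,0]
    - [-4,0,0]
    - [0,0,0]
  turn:
    - [0,0,0]
    - [0,0,0]
    - [0,0,0]
    - [0,0,0]
    - [0,0,0]
    - [0,0,0]
    - [0,0,0]
    - [0,0,0]

```text
time_s: 9.85
position: [0.5203, -0.0059, 0.1679]
tool_rot: [[0.203, 0.979, 0.001], [0.979, -0.203, -0.001], [-0.001, 0.001, -1.0]]
ft_force: [0.7, -0.6, 0.4]
grip_width: 0.0
gripper_force: 0.0
```

Run:
```python
from h import *
s=observe(); im,d=cams.get_image("wrist"); P=cloud("wrist",d,s)
m=(d>0)&(P[...,2]>.058)&(P[...,2]<.078)&(np.hypot(P[...,0]-.5444,P[...,1]-.1128)<.012); print("cap z",m.sum(),np.median(P[m],0))
im,d=cams.get_image("scene"); cv2.imwrite("pics/s2.png",im[:,:,::-1])
```

```text
cap z 1312 [0.54441768 0.11305837 0.06949873]
```

View pics/s2.png

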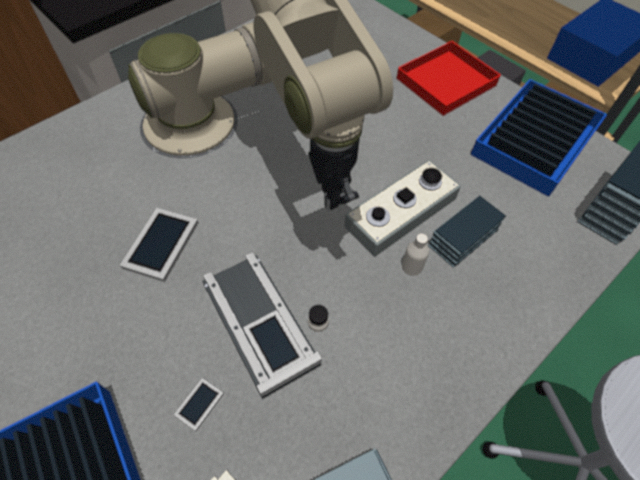

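The plate is home at about (275,343) against the stop, the start cap at (377,214) is back up at 69.5 mm, and the jar, bottle and stack have not moved.

```bash
python3 -c "
from rig import ticket
print(ticket.close_job())"
```

```text
the job is handed in; nothing more can be done
None
```

The plate was pushed home against the end stop; then the start button was pressed about 7 mm down at about 5 N and came back up, nothing else was moved, and the job is handed in.

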